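# Put the cleaned engine parts into their cut foam boxes

### The job

The four cleaned parts of a small engine (piston, ball bearing, connecting rod, finned cylinder) lie about on the bench. Put each one into the foam box whose cut-out was made for it, seated flat on the bottom of its cut-out and let go; set the parts down, do not drop them from a height. Leave the glass jar of screws standing where it is.

Things in the scene. Friction and masses are not known exactly. Their poses are not given: they have to be found in the camera images.
- piston_mid (a point): Aluminium piston, a cylinder 38 mm in diameter and 42 mm tall, standing upright crown up; loose, about 0.11 kg. The point is its centre, 21 mm above its underside; z up along its axis. It fits the small round cut-out.
- bearing_mid (a point): Steel ball bearing lying flat, outer diameter 52 mm, bore 20 mm, 15 mm thick; loose, about 0.15 kg. The point is its centre, half-way up (7.5 mm). It is to be held by its outside. It fits the large round cut-out.
- rod_mid (a point): Steel connecting rod, loose, lying flat, 98 mm long, 15 mm thick, 0.13 kg. The point is the middle of its length, half-way up; x points along the rod to the big end. Big eye 36 mm across (bore 24) centred at x = +31 mm, small eye 22 mm across at x = -38 mm, between them a beam 14 mm wide (x = -27 to +13), best gripped there. Fits the rod-shaped cut-out, big end in its wide end only.
- barrel_mid (a point): Finned aluminium engine cylinder, loose, standing on its square base, 58 mm tall, 0.36 kg: base flange 50 x 50 mm, 7 mm thick; from 18 to 52 mm up a stack of square fins 58 x 58 mm, to be gripped across either pair of sides; small round boss on top. The point is its centre, 29 mm above its underside; x and y are square to its sides. Fits the square cut-out.
- piston_box_pocket (a point): Fixed shallow grey box of black foam with a yellow under-layer, 20 mm high, foam and rim flush, 90 x 90 mm, with a round cut-out 48 mm in diameter and 6 mm deep in its middle, for the piston. The point is the centre of the cut-out's floor, 14 mm above the bench; z up, x and y along the box's sides.
- bearing_box_pocket (a point): Fixed shallow grey box of black foam with a yellow under-layer, 20 mm high, foam and rim flush, 90 x 90 mm, with a round cut-out 62 mm in diameter and 6 mm deep in its middle, for the bearing. The point is the centre of the cut-out's floor, 14 mm above the bench; z up, x and y along the box's sides.
- rod_box_pocket (a point): Fixed shallow grey box of black foam with a yellow under-layer, 20 mm high, foam and rim flush, 130 x 90 mm, with a rod-shaped cut-out 6 mm deep that leaves 5 mm all round the connecting rod. The point is the cut-out's floor, 14 mm above the bench, where the rod's middle belongs; x axis along the 130 mm side towards the wide (big-end) end, z up.
- barrel_box_pocket (a point): Fixed shallow grey box of black foam with a yellow under-layer, 20 mm high, foam and rim flush, 90 x 90 mm, with a square cut-out 60 x 60 mm and 6 mm deep in its middle, for the finned cylinder's base. The point is the centre of the cut-out's floor, 14 mm above the bench; z up, x and y along the sides of box and cut-out.
- jar_mid (a point): Open glass jar with a few screws and nuts in it, 62 mm in diameter and 60 mm tall, standing loose between the parts and the boxes, about 0.22 kg; to be left alone. The point is its centre, 30 mm up.
Not all that is in view belongs to the job. Leave any red or yellow look-alike of the part that bears barrel_mid alone.

How it is judged:
By the outcome, as a careful person would: the job done as asked, in the order asked, and still so for the second after the job is handed in, with the robot touching nothing.
It also fails if it takes over 104 s, if anything falls off the work surface, if the arm or the gripper's body presses on something with over 40 N, if the wrist force passes 120 N, or if a joint passes its speed limit or range.

### The arm

A 6-joint arm with a two-finger parallel gripper is mounted at the origin on the work surface. World frame = base frame: x ahead of the robot, y to its left, z up, the work surface at z = 0. Lengths are in m, angles in rad, forces in N, time in s.
With the tool pointing down it reaches from about 0.25 to 0.8 m from the base axis. Payload 3.9 kg.
Tool frame: the origin (TCP) lies midway between the tips of the shut fingers; the grasp point (between the pads) lies 19 mm behind it; z points along the fingers, y is the line along which they close (so a half turn about z gives the same grasp; the last joint's range is limited). The gripper opens to 85 mm and grips with 20 to 120 N. Pads are 22 mm wide; open, the fingers measure 114 mm over their backs; the gripper's body (76 mm by 85 mm) begins 54 mm behind the grasp point. The pads swing forward as they close: fully open they stand 13 mm farther back than shut.
Start: joints at [-1.328, 0.26, -0.138, 1.173, 0, 1.571], TCP at [0.126, -0.51, 0.208] pointing down, gripper open.
Joint ranges: [-2.78, 2.78], [-0.83, 1.72], [-1.28, 1.37], [-1.9, 2.12], [-1.57, 1.48], [-3.14, 3.14]. Speed limits (rad/s): [2.57, 2.57, 3.14, 3.14, 3.14, 3.14].

### API

Orientations are given as a unit quaternion [x, y, z, w].
In Python, from station import bot gives the robot as it stands. The module is installed in compiled form; this text tells all that it offers.
- The arm moves only by the shell command python3 -m crank 'ROWS' [FORCE]. ROWS is a JSON object of lists of equal length, an entry for each row: "turn": the turn, a rotation vector about the world's x, y, z each as a share of pi/2 rad, from -1 to 1, a list of three; "xyz": the shift along the world's x, y, z each as a share of 50 mm, from -1 to 1, a list of three; "gripper": the opening, from -1 (shut) to 1 (fully open), so that 0 is half open. A call has exactly 10 rows; each row shifts and turns the commanded pose from where the row before left it; what a row does not reach is not made up. A row lasts 1/8 s, in which the tool goes at most 62.5 mm and 10.7 degrees, less where a joint would pass 70% of its speed; a pose out of reach is approached as far as the arm can. A call with a number of a shift or a turn outside -1 to 1 is refused whole. A call with a gripper value outside its range is refused whole. The fingers move at their own pace and stop on an object; FORCE is the grip in N (left out, the last holds). Time passes only in rows, so rows that do not move let the fingers close, or fill a call up. It gives the time, the measured TCP pose, the force, the opening and the grip force at its end, in the units of the state.
- bot.get_state(): the state, without advancing time (a new reading comes with each control period).
- bot.get_image(name): name is "scene" or "side" or "wrist"; returns a dict with "img" (384x512x3 uint8, blue, green, red), "intrinsics" (3x3 intrinsics, pixels), "k1" (the pictures are not rectified: a ray, as slopes to the right and down, at radius r is drawn at 1 + k1 r^2 times it, then the intrinsics apply), "camera_from_world" (4x4, takes a point from world to camera coordinates). Camera axes: x right, y down, z forward; pixel columns grow to the right and rows downward; lengths in m; the calibration is good to about 2 mm. A picture is of the moment at which its call begins. There is no depth.
- bot.sign_off(): hands the job in; it is judged then, once.
The state is a dict: "t": time; "qpos": joint angles; "joint_velocities": joint speeds; "effort": joint torques, N m; "tool_pos": TCP position; "orientation": TCP orientation; "force": force on the tool from outside, world axes, zero at the start; "moment": the same for the moment, N m; "width": finger opening in m; "grip_force": force on a finger pad.
Only numpy, scipy, OpenCV 4.12 (cv2) and the standard library are available. Lean on these libraries where they do the work, as an engineer would, in place of code of your own. Each camera call takes 0.05 s, during which the arm holds its last target. There are 200 camera calls.

## Working session

There is one attempt and no reset: what is moved stays moved. The work goes in short steps, Python scripts to look and compute and a shell command to move; the robot and the scene stay as the last step left them, time stands still between calls to the robot, and variables do not carry over. Pictures are saved under pics/ and viewed, at most 14 in all, crops included, and the job is handed in when it is done.

```bash
mkdir -p pics; cat > h.py <<'E'
import numpy as np, cv2
from station import bot
def ray(im,u,v):
    K=np.array(im["intrinsics"]);k=im["k1"];T=np.array(im["camera_from_world"])
    d=np.array([(u-K[0,2])/K[0,0],(v-K[1,2])/K[1,1]]);s=d.copy()
    for _ in range(20): s=d/(1+k*(s@s))
    R=T[:3,:3];return -R.T@T[:3,3],R.T@np.array([s[0],s[1],1])
def onz(im,u,v,z):
    o,d=ray(im,u,v);return o+d*(z-o[2])/d[2]
def proj(im,p):
    K=np.array(im["intrinsics"]);T=np.array(im["camera_from_world"])
    c=T[:3,:3]@np.array(p)+T[:3,3];s=c[:2]/c[2];s=s*(1+im["k1"]*(s@s));return K[0,0]*s[0]+K[0,2],K[1,1]*s[1]+K[1,2]
def tri(im1,p1,im2,p2):
    A=np.zeros((3,3));b=np.zeros(3)
    for im,p in((im1,p1),(im2,p2)):
        o,d=ray(im,*p);d=d/np.linalg.norm(d);M=np.eye(3)-np.outer(d,d);A+=M;b+=M@o
    return np.linalg.solve(A,b)
E
python3 - <<'E'
from h import *
import pickle
D={n:bot.get_image(n) for n in("scene","side","wrist")}
pickle.dump(D,open("d0.pkl","wb"))
for n in D:
    cv2.imwrite(f"pics/{n}0.png",cv2.resize(D[n]["img"],(800,600),interpolation=cv2.INTER_CUBIC))
    print(n,np.round(ray(D[n],256,192),2),D[n]["k1"],D[n]["intrinsics"])
s=bot.get_state();print(s)
E
```

```text
scene [[ 1.18 -0.66  0.86]
 [-0.57  0.53 -0.63]] -0.06502310308146972 [[458.78311621   0.         257.33016714]
 [  0.         458.78311621 195.28529051]
 [  0.           0.           1.        ]]
side [[ 0.15  0.73  0.64]
 [ 0.31 -0.75 -0.59]] -0.038967758904885956 [[437.43885381   0.         252.53319394]
 [  0.         437.43885381 192.20007296]
 [  0.           0.           1.        ]]
wrist [[ 0.2  -0.49  0.37]
 [-0.28 -0.07 -0.96]] -0.028671915329225837 [[300.79603273   0.         256.47157147]
 [  0.         300.79603273 191.99345179]
 [  0.           0.           1.        ]]
{'t': 0.15, 'qpos': array([-1.32799629e+00,  2.60553313e-01, -1.39084279e-01,  1.17269227e+00,
        5.45795201e-06,  1.57081712e+00]), 'joint_velocities': array([-1.25086532e-03, -1.25358191e-03,  3.49801533e-03,  8.00873420e-04,
       -4.98708641e-05, -4.71263427e-04]), 'effort': array([ 5.83796664e-04, -4.06006694e+01,  2.54166377e+01,  1.26848405e-02,
        2.02944661e-04, -2.58954884e-06]), 'tool_pos': array([ 0.12608803, -0.50905525,  0.20724119]), 'orientation': array([ 9.92641031e-01,  1.21091681e-01, -9.01562676e-05, -7.61454801e-04]), 'force': array([-1.10885055, -0.28552546,  0.07526799]), 'moment': array([ 0.03287767, -0.00918316, -0.00190058]), 'grip_force': 0.0, 'width': 0.08512233276706799}
```

View pics/scene0.png

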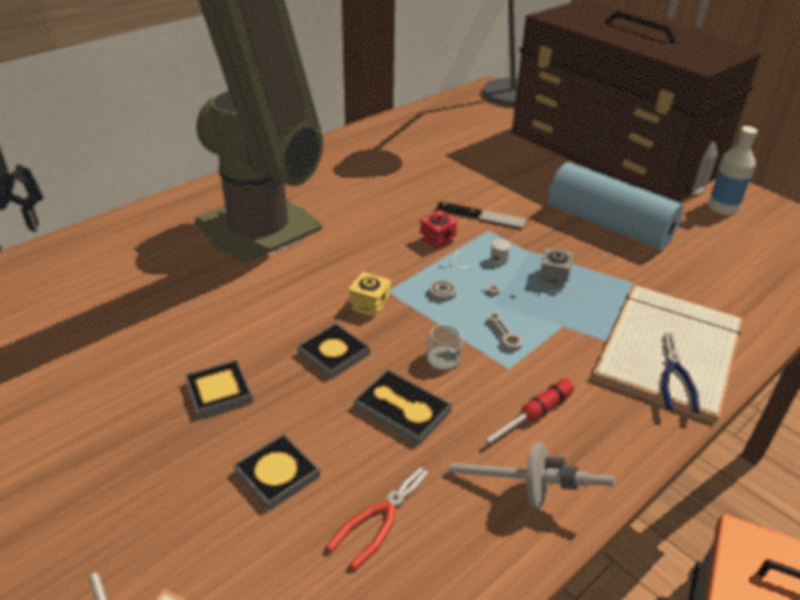

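View pics/side0.png

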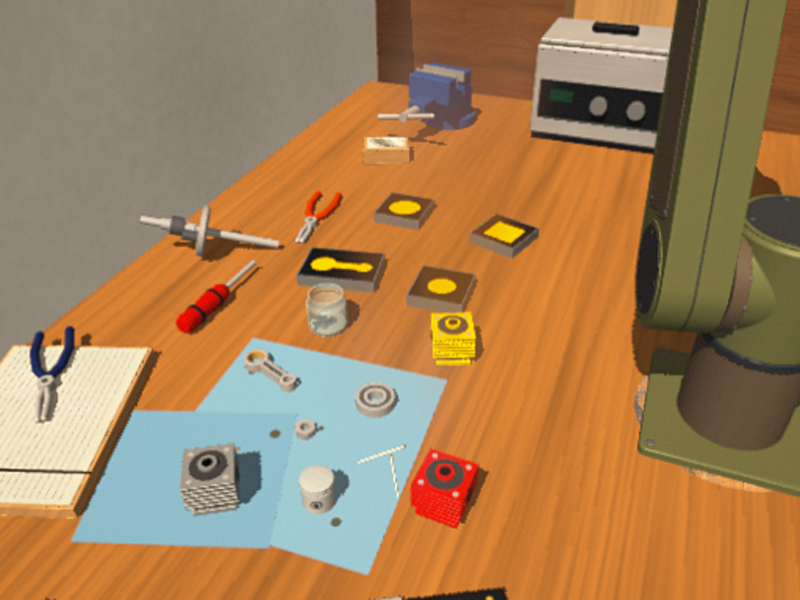

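Candidates for the barrel (scene view, 800x600 px): grey finned (557,265), red (438,228), yellow (370,293). I choose the grey one. The other parts are piston (500,252), bearing (442,290), rod (505,332) and jar (445,348). The pockets are small round (334,348), large round (276,468), square (217,386) and rod (403,404).

```bash
python3 - <<'E'
from h import *
import pickle
D=pickle.load(open("d0.pkl","rb"));S,I=D["scene"],D["side"];k=512/800
P=dict(piston_top=((500,243),(317,475)),bearing=((442,289),(376,397)),small=((495,318),(286,381)),big=((511,341),(258,356)),barrel_top=((558,256),(208,462)),jar_top=((445,333),(327,294)),red=((438,218),(446,471)),yel=((371,283),(453,324)),
pk_piston=((334,348),(441,287)),pk_bear=((276,468),(405,208)),pk_sq=((217,386),(505,233)),pk_rodbig=((417,411),(326,265)),pk_rodsm=((382,394),(364,268)))
for n,(a,b) in P.items():
    a=np.array(a)*k;b=np.array(b)*k
    p=tri(S,a,I,b);print(n,np.round(p,4),"res px",np.round(np.array(proj(S,p))-a,1),np.round(np.array(proj(I,p))-b,1))
c=[cv2.resize(x,(400,400),interpolation=cv2.INTER_CUBIC) for x in (S["img"][145:195,330:380],I["img"][280:340,105:165])]
cv2.imwrite("pics/crop.png",np.hstack(c))
E
```

```text
piston_top [0.4293 0.3051 0.0432] res px [-0.2 -0. ] [-0.3  0.1]
bearing [0.432  0.1388 0.0103] res px [-0.4 -0.1] [-0.5  0.2]
small [0.5581 0.1537 0.0094] res px [-0.2 -0. ] [-0.2  0. ]
big [0.6204 0.1255 0.0116] res px [-0.6 -0.1] [-0.8  0.1]
barrel_top [0.5451 0.3434 0.0562] res px [-0.5 -0. ] [-0.9  0.1]
jar_top [0.564  0.0124 0.0581] res px [-0.5 -0.1] [-0.6  0.2]
red [0.2952 0.2585 0.0568] res px [-0.1 -0. ] [-0.2  0.1]
yel [0.371  0.0098 0.0541] res px [-0.7 -0.3] [-0.9  0.4]
pk_piston [ 0.4326 -0.1248  0.0136] res px [-0.2 -0.1] [-0.3  0.1]
pk_bear [ 0.5823 -0.3483  0.0136] res px [-0.3 -0.1] [-0.2  0.1]
pk_sq [ 0.3804 -0.3266  0.0129] res px [-0.1 -0.1] [-0.1  0.1]
pk_rodbig [ 0.6344 -0.1159  0.0138] res px [-0.6 -0.2] [-0.6  0.2]
pk_rodsm [ 0.5705 -0.1326  0.0129] res px [-0.1 -0. ] [-0.1  0. ]
```

View pics/crop.png

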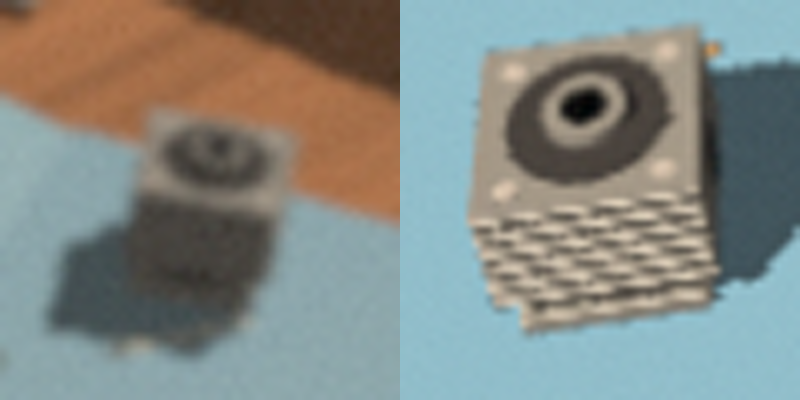

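View pics/wrist0.png

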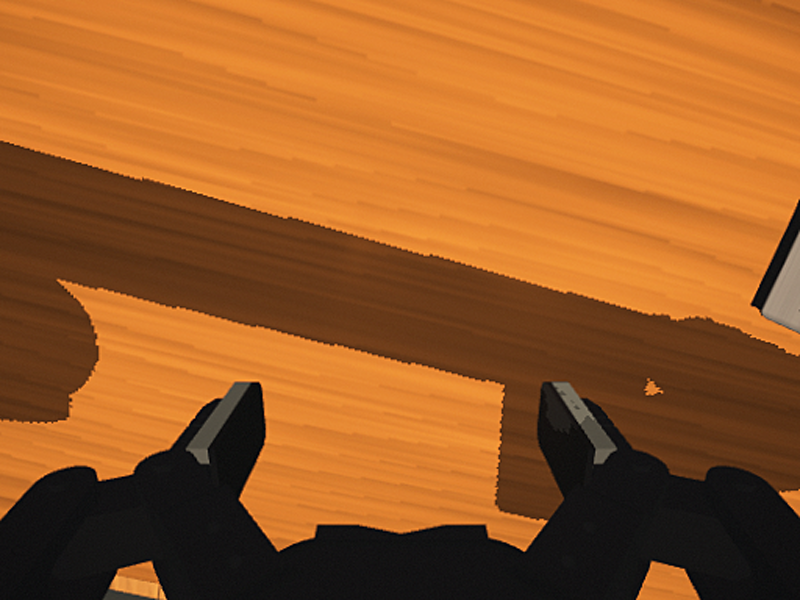

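The crop confirms the grey finned cylinder. All triangulated heights match the text: tops at 43, 10, 10 and 57 mm, pocket floors at 13-14 mm. Next I move over the boxes for a close look.

```bash
python3 -m crank '{"turn":[[0,0,-0.0155],[0,0,-0.0155],[0,0,-0.0155],[0,0,-0.0155],[0,0,-0.0155],[0,0,-0.0155],[0,0,-0.0155],[0,0,-0.0155],[0,0,-0.0155],[0,0,-0.0155]],"xyz":[[0.3,0.6,0.3],[0.5,0.6,0.3],[0.6,0.6,0.3],[0.6,0.6,0.3],[0.6,0.6,0.3],[0.6,0.6,0.3],[0.6,0.6,0.3],[0.6,0.6,0.3],[0.6,0.3,0.3],[0,0,0]],"gripper":[1,1,1,1,1,1,1,1,1,1]}' 40
python3 - <<'E'
from h import *
import pickle
W=bot.get_image("wrist");pickle.dump(W,open("wbox.pkl","wb"));s=bot.get_state();print(s["qpos"],s["tool_pos"],s["orientation"])
cv2.imwrite("pics/wbox.png",cv2.resize(W["img"],(800,600),interpolation=cv2.INTER_CUBIC))
hsv=cv2.cvtColor(W["img"],cv2.COLOR_BGR2HSV)
m=cv2.inRange(hsv,(22,150,120),(35,255,255))
for c in cv2.findContours(m,cv2.RETR_EXTERNAL,cv2.CHAIN_APPROX_NONE)[0]:
    if cv2.contourArea(c)<150: continue
    pts=np.array([onz(W,*q,0.014)[:2] for q in c[:,0].astype(float)],np.float32)
    (x,y),(w,h),a=cv2.minAreaRect(pts);M=cv2.moments(c);print("rect",round(x,4),round(y,4),round(w,4),round(h,4),round(a,1),"px",M["m10"]/M["m00"]/.64,M["m01"]/M["m00"]/.64)
E
```

```text
t: 1.4
tool_pos: [0.3782, -0.254, 0.3434]
orientation: [1.0, 0.001, 0.001, 0.0]
force: [-0.7, 0.2, -0.7]
width: 0.0851
grip_force: 0.0
[-5.93337632e-01  1.14517594e-01  2.49415408e-02  1.48121948e+00
 -3.92152578e-04  2.54838881e+00] [ 0.37680559 -0.25428045  0.34282113] [ 9.99999979e-01 -6.68945515e-05 -1.09293478e-04  1.62791286e-04]
rect 0.3685 0.022 0.0628 0.083 24.0 px 144.77670639620965 239.51670614944226
rect 0.3827 -0.3258 0.0578 0.0594 73.4 px 470.6721388534127 225.87448559670776
rect 0.4327 -0.1246 0.0419 0.0457 86.6 px 277.09117196209587 177.0576400501672
rect 0.5757 -0.3487 0.0388 0.059 0.5 px 502.87262340833763 20.00043607186464
rect 0.5765 -0.1295 0.038 0.0273 2.0 px 270.2748997326203 21.495515819964346
```

View pics/wbox.png

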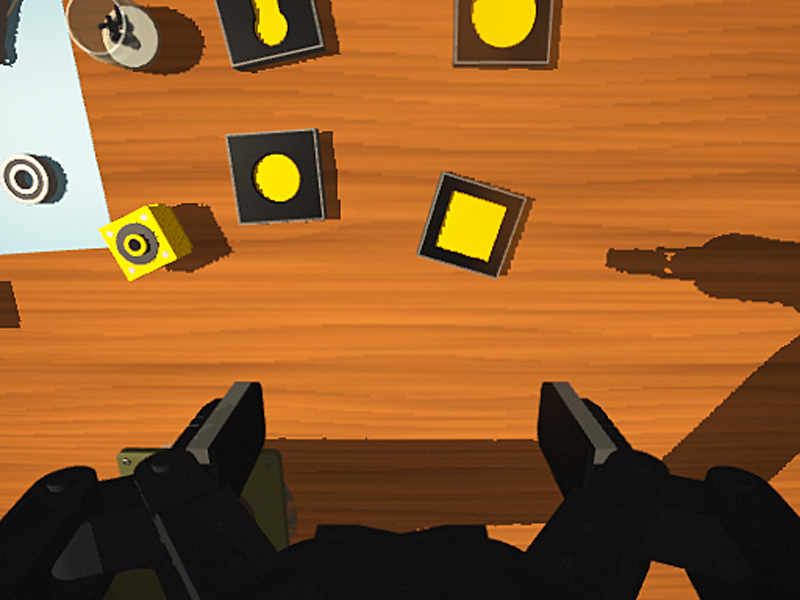

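The wrist view shows the square pocket at (471,226), the small round pocket at (277,177), and the rod and large round boxes cut off by the top edge. The values agree with the triangulation. Next I move over the parts with yaw 90°.

```bash
python3 -m crank '{"turn":[[0,0,0.1],[0,0,0.1],[0,0,0.1],[0,0,0.1],[0,0,0.1],[0,0,0.1],[0,0,0.1],[0,0,0.1],[0,0,0.1],[0,0,0.1]],"xyz":[[0.2,0.8,0],[0.3,0.9,0],[0.3,0.9,0],[0.3,0.9,0],[0.3,0.9,0],[0.3,0.9,0],[0.3,0.9,0],[0.3,0.9,0],[0.2,0.7,0],[0,0.3,0]],"gripper":[1,1,1,1,1,1,1,1,1,1]}'
python3 - <<'E'
from h import *
import pickle
W=bot.get_image("wrist");pickle.dump(W,open("wparts.pkl","wb"));s=bot.get_state();print(s["qpos"],s["tool_pos"],s["orientation"])
cv2.imwrite("pics/wparts.png",cv2.resize(W["img"],(800,600),interpolation=cv2.INTER_CUBIC))
E
```

```text
t: 2.7
tool_pos: [0.5012, 0.1509, 0.3415]
orientation: [0.705, 0.709, -0.001, -0.0]
force: [-0.8, -0.7, 1.0]
width: 0.0852
grip_force: 0.0
[2.93761678e-01 2.41479508e-01 1.81469920e-01 1.51289543e+00
 1.12328073e-03 1.85559983e+00] [0.50095623 0.15194977 0.34159137] [ 7.03932423e-01  7.10265947e-01 -6.59883605e-04 -9.95809807e-04]
```

View pics/wparts.png

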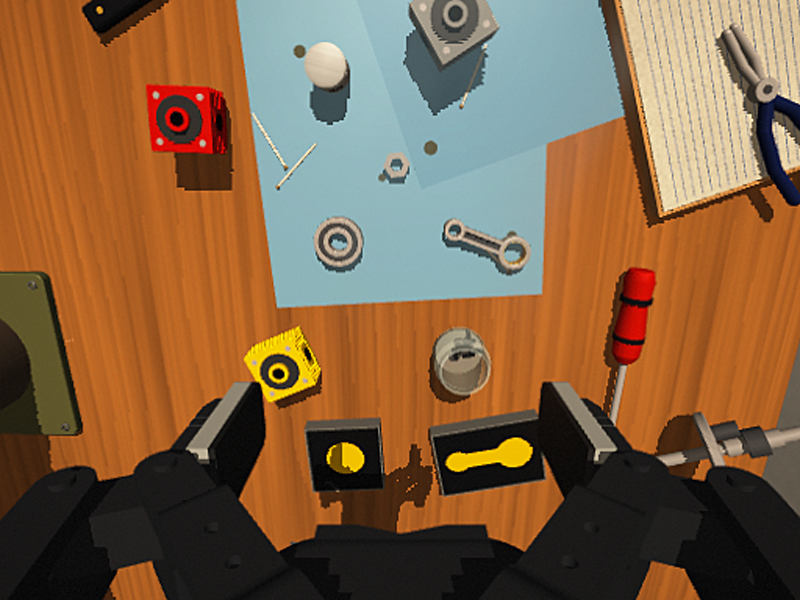

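Wrist view shows piston crown (326,63), bearing (338,243), rod eyes (455,231) and (514,251), barrel boss (455,13) with fin corners (437,67) and (498,30), and rod pocket eyes (458,462) and (515,452).

```bash
python3 - <<'E'
from h import *
import pickle
W=pickle.load(open("wparts.pkl","rb"));I=pickle.load(open("d0.pkl","rb"))["side"]
P=dict(piston=((326,64),(317,475),.042),bearing=((338.5,242),(376,397),.015),small=((455,231),(286,381),.015),big=((514,252),(258,356),.015),barrel=((455,13),(208,462),.058),pkbig=((515,452),(326,265),.014),pksm=((458,462),(364,268),.014),jar=((462,358),(327,294),.06))
R={}
for n,(a,b,z) in P.items():
    a=np.array(a)*.64;b=np.array(b)*.64;R[n]=onz(W,*a,z);print(n,"tri",np.round(tri(W,a,I,b),4),"plane",np.round(R[n][:2],4))
for a,b in(("small","big"),("pksm","pkbig")):
    d=R[b]-R[a];print(a,"len",np.hypot(*d[:2]),"ang",np.degrees(np.arctan2(d[1],d[0])),"mid",R[a][:2]+d[:2]*38/69)
a,b=onz(W,437*.64,67*.64,.052),onz(W,498*.64,30*.64,.052);d=b-a;print("fin edge",np.hypot(*d[:2]),np.degrees(np.arctan2(d[1],d[0])))
a,b=onz(W,437*.64,67*.64,.052),onz(W,411*.64,20*.64,.052);d=b-a;print("fin edge",np.hypot(*d[:2]),np.degrees(np.arctan2(d[1],d[0])))
# barrel side view top corners
q=[(105+x/400*60,280+y/400*60) for x,y in((83,52),(298,27),(300,192),(72,218))]
Q=[onz(I,*p,.052)[:2] for p in q]
for i in range(4):
    d=Q[(i+1)%4]-Q[i];print("side edge",np.hypot(*d),np.degrees(np.arctan2(d[1],d[0])))
print(np.mean(Q,0))
# bearing & piston contours in wrist by non-blue saturation
E
```

```text
piston tri [0.4302 0.3065 0.0439] plane [0.4317 0.308 ]
bearing tri [0.4324 0.1384 0.0096] plane [0.4342 0.1401]
small tri [0.5585 0.1515 0.0077] plane [0.5573 0.1524]
big tri [0.6189 0.129  0.0151] plane [0.6212 0.1304]
barrel tri [0.5442 0.3447 0.0583] plane [0.5457 0.3457]
pkbig tri [ 0.6424 -0.1274  0.0043] plane [ 0.6418 -0.1186]
pksm tri [ 0.5726 -0.1366  0.0098] plane [ 0.5723 -0.1332]
jar tri [0.5593 0.0278 0.0684] plane [0.5645 0.0273]
small len 0.06757851990353558 ang -19.042417869136624 mid [0.59248593 0.14028853]
pksm len 0.07098681793141058 ang 11.849293546231658 mid [ 0.61054902 -0.12516587]
fin edge 0.06058078872830513 29.88846332092657
fin edge 0.0442205213810798 122.08368453949711
side edge 0.05683140423786742 -149.34479921046952
side edge 0.05635445121234407 123.31480370153199
side edge 0.056919547974993705 30.148231554268346
side edge 0.05584740829805353 -56.749269346055286
[0.54338293 0.34409257]
```

```bash
python3 -m crank '{"turn":[[0,0,0],[0,0,0],[0,0,0],[0,0,0],[0,0,0],[0,0,0],[0,0,0],[0,0,0],[0,0,0],[0,0,0]],"xyz":[[-0.2,0.5,-0.6],[-0.3,0.6,-0.8],[-0.3,0.7,-0.8],[-0.3,0.7,-0.8],[-0.3,0.6,-0.8],[0,0,-0.8],[0,0,-0.8],[0,0,-0.6],[0,0,-0.4],[0,0,0]],"gripper":[1,1,1,1,1,1,1,1,1,1]}'
python3 - <<'E'
from h import *
W=bot.get_image("wrist")
cv2.imwrite("pics/w1.png",cv2.resize(W["img"],(640,480),interpolation=cv2.INTER_CUBIC))
E
```

```text
t: 4.0
tool_pos: [0.4297, 0.3027, 0.0212]
orientation: [0.708, 0.706, -0.003, -0.0]
force: [0.8, -0.1, 0.9]
width: 0.0853
grip_force: 0.0
```

View pics/w1.png

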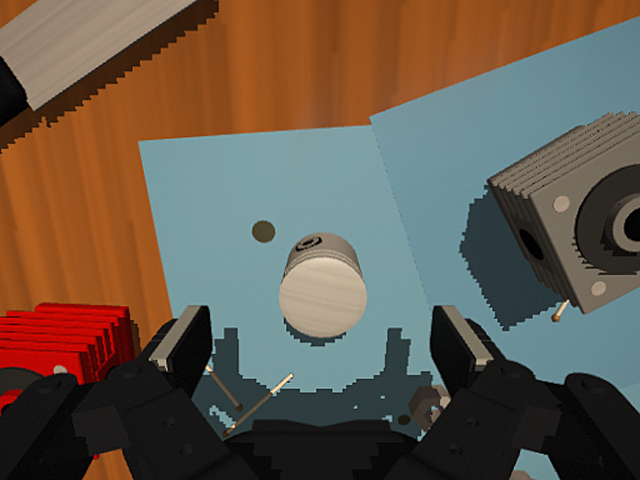

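The piston crown is centred at (323,294) of 640x480, between the fingers. I compute its offset.

```bash
python3 - <<'E'
from h import *
W=bot.get_image("wrist");s=bot.get_state()
print(s["tool_pos"],onz(W,323*.8,294*.8,.042),"tcp px",np.array(proj(W,s["tool_pos"]))/.8)
E
```

```text
[0.43148224 0.30443819 0.02325641] [0.43134044 0.31046663 0.042     ] tcp px [323.14218133 288.69413485]
```

```bash
python3 -m crank '{"turn":[[0,0,0],[0,0,0],[0,0,0],[0,0,0],[0,0,0],[0,0,0],[0,0,0],[0,0,0],[0,0,0],[0,0,0]],"xyz":[[0,0.08,-0.1],[0,0,-0.1],[0,0,0],[0,0,0],[0,0,0],[0,0,0],[0,0,0],[0,0,0],[0,0,0],[0,0,0]],"gripper":[1,1,1,-1,-1,-1,-1,-1,-1,-1]}' 40
```

```text
t: 5.35
tool_pos: [0.4313, 0.3096, 0.0133]
orientation: [0.707, 0.707, 0.0, -0.0]
force: [-1.8, -1.4, 5.9]
width: 0.0348
grip_force: 39.6
```

```bash
python3 -m crank '{"turn":[[0,0,0],[0,0,0],[0,0,0],[0,0,0],[0,0,0],[0,0,0],[0,0,0],[0,0,0],[0,0,0],[0,0,0]],"xyz":[[0,0,0.6],[0,0,0.9],[0,-0.6,0.9],[0,-0.9,0.2],[0,-1,0],[0,-1,0],[0,-1,0],[0,-1,0],[0,-1,0],[0,-0.9,0]],"gripper":[-1,-1,-1,-1,-1,-1,-1,-1,-1,-1]}'
python3 -m crank '{"turn":[[0,0,0],[0,0,0],[0,0,0],[0,0,0],[0,0,0],[0,0,0],[0,0,0],[0,0,0],[0,0,0],[0,0,0]],"xyz":[[0,-0.8,-0.2],[0,-0.5,-0.4],[0,0,-0.6],[0,0,-0.5],[0,0,0],[0,0,0],[0,0,0],[0,0,0],[0,0,0],[0,0,0]],"gripper":[-1,-1,-1,-1,-1,-1,-1,-1,-1,-1]}'
python3 - <<'E'
from h import *
W=bot.get_image("wrist");s=bot.get_state();print(s["tool_pos"],s["qpos"])
cv2.imwrite("pics/w2.png",cv2.resize(W["img"],(640,480),interpolation=cv2.INTER_CUBIC))
hsv=cv2.cvtColor(W["img"],cv2.COLOR_BGR2HSV);m=cv2.inRange(hsv,(20,140,60),(35,255,255))
for c in cv2.findContours(m,cv2.RETR_EXTERNAL,cv2.CHAIN_APPROX_NONE)[0]:
    if cv2.contourArea(c)<150: continue
    h=np.array([onz(W,*q,0.014)[:2] for q in c[:,0].astype(float)],np.float32);print(h.min(0),h.max(0),cv2.minEnclosingCircle(h))
E
```

```text
t: 6.6
tool_pos: [0.4307, -0.0623, 0.1425]
orientation: [0.708, 0.707, -0.0, -0.0]
force: [-0.3, -0.0, -1.4]
width: 0.034
grip_force: 40.0
t: 7.85
tool_pos: [0.4314, -0.1256, 0.0581]
orientation: [0.707, 0.707, 0.0, 0.0]
force: [-0.3, 0.4, -1.2]
width: 0.0341
grip_force: 40.1
[ 0.43124336 -0.12559918  0.05802672] [-2.83401214e-01  2.56983252e-01 -5.73703140e-01  7.39921214e-01
 -1.02956633e-05  1.28808515e+00]
[ 0.5594904  -0.14571469] [ 0.62706614 -0.11024775] ((0.593361496925354, -0.12927821278572083), 0.03397761657834053)
[ 0.40952277 -0.13939753] [ 0.45671186 -0.10330199] ((0.4330747127532959, -0.12573328614234924), 0.02410951443016529)
[ 0.32357168 -0.02842912] [0.40855765 0.01208156] ((0.3660646677017212, 0.004162765573710203), 0.0433245450258255)
```

View pics/w2.png

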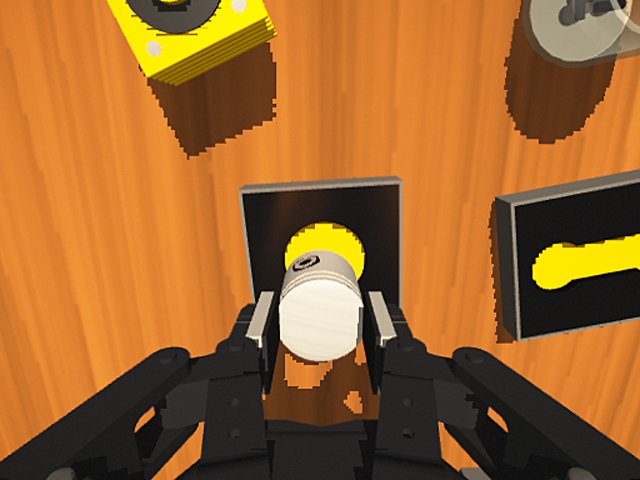

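Piston is held square, crown at (320,320), with the pocket just below it. I check where the piston axis is relative to the pocket.

```bash
python3 - <<'E'
from h import *
W=bot.get_image("wrist")
for z in(.086,.09):print(onz(W,320*.8,320*.8,z))
# pocket far edge top, left, right rays at floor height
print(onz(W,325*.8,223*.8,.014),bot.get_state()["tool_pos"])
E
```

```text
[ 0.43058509 -0.1266736   0.086     ]
[ 0.43059293 -0.12445701  0.09      ]
[ 0.43344508 -0.10357378  0.014     ] [ 0.43123201 -0.12558916  0.05797264]
```

```bash
python3 -m crank '{"turn":[[0,0,0],[0,0,0],[0,0,0],[0,0,0],[0,0,0],[0,0,0],[0,0,0],[0,0,0],[0,0,0],[0,0,0]],"xyz":[[0.05,0,-0.2],[0,0,-0.15],[0,0,-0.1],[0,0,-0.1],[0,0,-0.05],[0,0,-0.03],[0,0,-0.02],[0,0,0],[0,0,0],[0,0,0]],"gripper":[-1,-1,-1,-1,-1,-1,-1,-1,-1,-1]}'
```

```text
t: 9.2
tool_pos: [0.4334, -0.1256, 0.0271]
orientation: [0.707, 0.707, 0.0, 0.0]
force: [-5.1, 1.8, 16.2]
width: 0.0345
grip_force: 42.8
```

```bash
python3 -m crank '{"turn":[[0,0,0],[0,0,0],[0,0,0],[0,0,0],[0,0,0],[0,0,0],[0,0,0],[0,0,0],[0,0,0],[0,0,0]],"xyz":[[0,0,0],[0,0,0],[0,0,0],[0,0,0.4],[0,0,0.8],[0,0.4,1],[0,1,0],[0,1,0],[0,1,0],[0,0.7,0]],"gripper":[0,1,1,1,1,1,1,1,1,1]}'
python3 - <<'E'
from h import *
I=bot.get_image("side");W=bot.get_image("wrist");s=bot.get_state();print(s["tool_pos"],s["orientation"],s["width"])
a=cv2.resize(I["img"][160:215,245:335],(540,330),interpolation=cv2.INTER_CUBIC)
b=cv2.resize(W["img"],(440,330));cv2.imwrite("pics/w3.png",np.hstack([a[:,:360],b]))
E
```

```text
t: 10.45
tool_pos: [0.4335, 0.0813, 0.1353]
orientation: [0.707, 0.707, 0.0, -0.0]
force: [-0.5, -1.1, -0.5]
width: 0.0851
grip_force: 0.0
[0.43383238 0.08220877 0.13527254] [ 7.05663083e-01  7.08547305e-01  4.77854070e-04 -3.19988205e-04] 0.08555350017010326
```

View pics/w3.png

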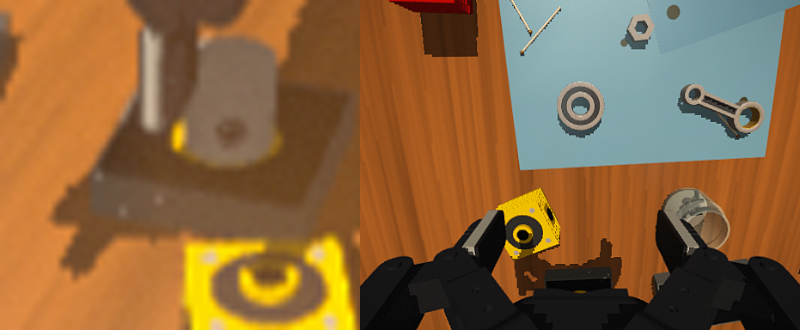

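The side crop shows the piston standing in its pocket with yellow visible on both sides. In the wrist inset the bearing is at (220,105), which is (256,122) in the full picture.

```bash
python3 - <<'E'
from h import *
W=bot.get_image("wrist");s=bot.get_state();print(s["tool_pos"],onz(W,257,121.5,.015))
g=cv2.cvtColor(W["img"],cv2.COLOR_BGR2HSV)
m=cv2.inRange(g,(0,0,0),(179,75,255))
for c in cv2.findContours(m,cv2.RETR_EXTERNAL,cv2.CHAIN_APPROX_NONE)[0]:
    (x,y),r=cv2.minEnclosingCircle(c)
    if abs(x-257)<30 and abs(y-121)<30 and r>10: print(x,y,r,onz(W,x,y,.0075),onz(W,x,y,.015))
E
```

```text
[0.43365329 0.08063761 0.13519098] [0.43373234 0.13970054 0.015     ]
```

```bash
python3 -m crank '{"turn":[[0,0,0],[0,0,0],[0,0,0],[0,0,0],[0,0,0],[0,0,0],[0,0,0],[0,0,0],[0,0,0],[0,0,0]],"xyz":[[0,0.5,-0.4],[0,0.7,-0.6],[0,0,-0.7],[0,0,-0.5],[0,0,-0.3],[0,0,-0.1],[0,0,0],[0,0,0],[0,0,0],[0,0,0]],"gripper":[1,1,1,1,1,1,1,-1,-1,-1]}'
python3 - <<'E'
from h import *
W=bot.get_image("wrist");s=bot.get_state();print(s["tool_pos"],s["width"],s["grip_force"],s["force"])
cv2.imwrite("pics/w4.png",W["img"])
E
```

```text
t: 11.85
tool_pos: [0.4341, 0.1395, 0.0058]
orientation: [0.707, 0.707, 0.0, 0.0]
force: [1.0, -0.2, 0.3]
width: 0.0324
grip_force: 0.0
[0.43395254 0.13950906 0.00574408] 0.02442713655994825 0.0 [-0.4325342  -0.40918145  0.78751317]
```

View pics/w4.png

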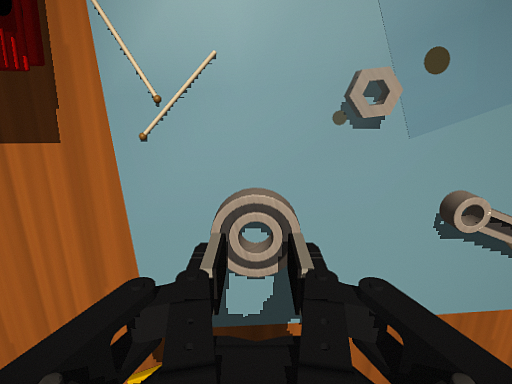

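The picture shows the fingers closing above the bearing, around (215,270) and (300,270), with no grip. They have to go lower, so I open, lower 5 mm and close again.

```bash
python3 -m crank '{"turn":[[0,0,0],[0,0,0],[0,0,0],[0,0,0],[0,0,0],[0,0,0],[0,0,0],[0,0,0],[0,0,0],[0,0,0]],"xyz":[[0,0,0.1],[0,0,0],[0,0,0],[0,0,0],[0,0,-0.1],[0,0,-0.1],[0,0,0],[0,0,0],[0,0,0],[0,0,0]],"gripper":[1,1,1,1,1,1,-1,-1,-1,-1]}'
python3 - <<'E'
from h import *
W=bot.get_image("wrist");s=bot.get_state();print(s["tool_pos"],s["width"],s["grip_force"],s["force"])
cv2.imwrite("pics/w5.png",W["img"][150:330,130:390])
E
```

```text
t: 13.15
tool_pos: [0.4339, 0.1394, 0.0005]
orientation: [0.707, 0.707, 0.0, 0.0]
force: [0.2, -0.3, -0.1]
width: 0.0127
grip_force: 0.0
[0.43381734 0.13944509 0.00050558] 0.0044961032587514755 0.0 [-0.10101632  0.62488586  0.30754252]
```

View pics/w5.png

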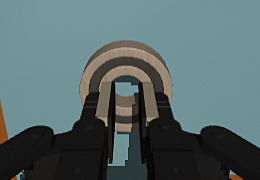

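The fingers are nearly shut (4.5 mm) at z = 0, and the ring appears ahead of them. I need one view from the side to understand this.

```bash
python3 - <<'E'
from h import *
W=bot.get_image("wrist");I=bot.get_image("side");S=bot.get_image("scene");s=bot.get_state();print(s["tool_pos"],s["width"])
for n,im in(("w",W),("side",I),("scene",S)):
    print(n,proj(im,s["tool_pos"]),proj(im,(.4335,.1395,.015)))
u,v=map(int,proj(I,(.4335,.1395,.015)));a=cv2.resize(I["img"][v-35:v+25,u-35:u+35],(400,340),interpolation=cv2.INTER_CUBIC)
u,v=map(int,proj(S,(.4335,.1395,.015)));b=cv2.resize(S["img"][v-30:v+20,u-30:u+30],(400,340),interpolation=cv2.INTER_CUBIC)
cv2.imwrite("pics/w6.png",np.vstack([np.hstack([a,b]),cv2.resize(W["img"][190:330,96:416],(800,350)) [:250]]))
E
```

```text
[0.43378481 0.13940528 0.00047069] 9.127512612337206e-05
w (np.float64(257.099630677797), np.float64(231.6415916805626)) (np.float64(256.655427135329), np.float64(242.29565417257538))
side (np.float64(239.3650162277494), np.float64(257.6583270347687)) (np.float64(239.23708885612245), np.float64(252.63278127062927))
scene (np.float64(282.87455190450254), np.float64(187.58959161103144)) (np.float64(283.10573400194596), np.float64(183.7595819701615))
```

View pics/w6.png

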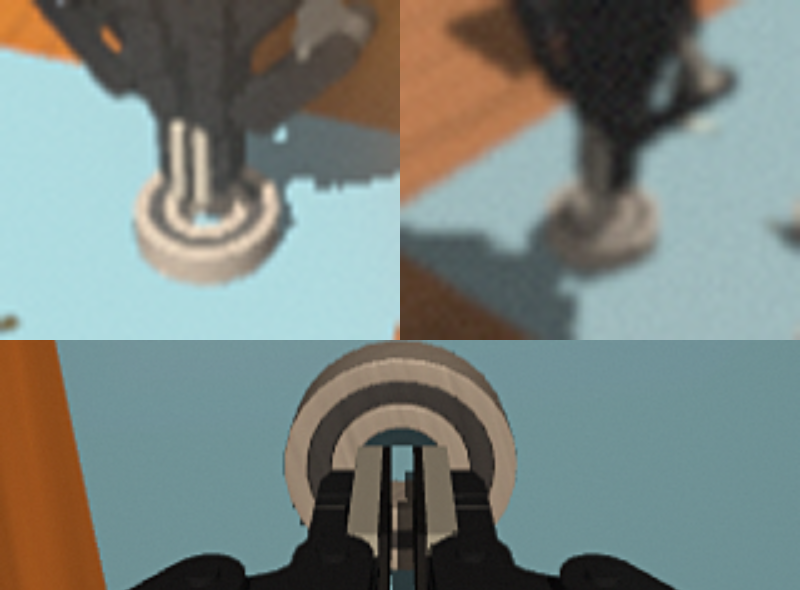

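The shut fingers hover over the bearing. Both views put the tips about 18-20 mm above the reported TCP. I probe down gently against the bearing to calibrate the tip height.

```bash
python3 -m crank '{"turn":[[0,0,0],[0,0,0],[0,0,0],[0,0,0],[0,0,0],[0,0,0],[0,0,0],[0,0,0],[0,0,0],[0,0,0]],"xyz":[[0,0,-0.01],[0,0,-0.01],[0,0,-0.01],[0,0,-0.01],[0,0,-0.01],[0,0,-0.01],[0,0,-0.01],[0,0,-0.01],[0,0,0],[0,0,0]],"gripper":[-1,-1,-1,-1,-1,-1,-1,-1,-1,-1]}'
```

```text
t: 14.6
tool_pos: [0.4338, 0.1394, -0.0036]
orientation: [0.707, 0.707, 0.0, 0.0]
force: [-0.7, 0.5, -0.4]
width: -0.0004
grip_force: 0.0
```

```bash
python3 -m crank '{"turn":[[0,0,0],[0,0,0],[0,0,0],[0,0,0],[0,0,0],[0,0,0],[0,0,0],[0,0,0],[0,0,0],[0,0,0]],"xyz":[[0,0,-0.01],[0,0,-0.01],[0,0,-0.01],[0,0,-0.01],[0,0,-0.01],[0,0,0],[0,0,0],[0,0,0],[0,0,0],[0,0,0]],"gripper":[-1,-1,-1,-1,-1,-1,-1,-1,-1,-1]}'
```

```text
t: 15.85
tool_pos: [0.4337, 0.1394, -0.0061]
orientation: [0.707, 0.707, -0.0, -0.0]
force: [0.4, -0.6, -0.1]
width: -0.0001
grip_force: 0.0
```

```bash
python3 -m crank '{"turn":[[0,0,0],[0,0,0],[0,0,0],[0,0,0],[0,0,0],[0,0,0],[0,0,0],[0,0,0],[0,0,0],[0,0,0]],"xyz":[[0,0,-0.02],[0,0,-0.01],[0,0,-0.01],[0,0,-0.01],[0,0,-0.01],[0,0,0],[0,0,0],[0,0,0],[0,0,0],[0,0,0]],"gripper":[-1,-1,-1,-1,-1,-1,-1,-1,-1,-1]}'
```

```text
t: 17.1
tool_pos: [0.4337, 0.1394, -0.0084]
orientation: [0.707, 0.707, 0.0, 0.0]
force: [-3.0, -1.5, 7.6]
width: 0.0004
grip_force: 4.2
```

Contact is at reported z = -8.3 mm on the 15 mm bearing top, so the shut tips sit about 23 mm above the reported TCP, and higher still when open. I apply this offset from here on.

```bash
python3 -m crank '{"turn":[[0,0,0],[0,0,0],[0,0,0],[0,0,0],[0,0,0],[0,0,0],[0,0,0],[0,0,0],[0,0,0],[0,0,0]],"xyz":[[0,0,0.04],[0,0,0],[0,0,0],[0,0,-0.04],[0,0,-0.11],[0,0,-0.11],[0,0,0],[0,0,0],[0,0,0],[0,0,0]],"gripper":[1,1,1,1,1,1,-1,-1,-1,-1]}' 45
```

```text
t: 18.35
tool_pos: [0.4336, 0.1394, -0.0197]
orientation: [0.707, 0.707, 0.0, -0.0]
force: [-1.5, -0.3, 4.0]
width: 0.0497
grip_force: 46.2
```

```bash
python3 -m crank '{"turn":[[0,0,0],[0,0,0],[0,0,0],[0,0,0],[0,0,0],[0,0,0],[0,0,0],[0,0,0],[0,0,0],[0,0,0]],"xyz":[[0,0,0.6],[0,0,0.9],[0,-0.5,1],[0,-0.9,0.3],[0.3,-1,0],[0.3,-1,0],[0.3,-1,0],[0.3,-1,0],[0.3,-1,0],[0.3,-1,0]],"gripper":[-1,-1,-1,-1,-1,-1,-1,-1,-1,-1]}'
python3 -m crank '{"turn":[[0,0,0],[0,0,0],[0,0,0],[0,0,0],[0,0,0],[0,0,0],[0,0,0],[0,0,0],[0,0,0],[0,0,0]],"xyz":[[0.4,-0.9,0],[0.4,-0.8,-0.2],[0.3,-0.6,-0.4],[0.07,0,-0.4],[0,0,-0.2],[0,0,0],[0,0,0],[0,0,0],[0,0,0],[0,0,0]],"gripper":[-1,-1,-1,-1,-1,-1,-1,-1,-1,-1]}'
cat >> h.py <<'E'
def yellow(W,z=.014):
    m=cv2.inRange(cv2.cvtColor(W["img"],cv2.COLOR_BGR2HSV),(20,140,60),(35,255,255))
    for c in cv2.findContours(m,cv2.RETR_EXTERNAL,cv2.CHAIN_APPROX_NONE)[0]:
        if cv2.contourArea(c)<150: continue
        h=np.array([onz(W,*q,z)[:2] for q in c[:,0].astype(float)],np.float32)
        print("x",h[:,0].min(),h[:,0].max(),"y",h[:,1].min(),h[:,1].max(),cv2.minAreaRect(h))
E
python3 - <<'E'
from h import *
W=bot.get_image("wrist");s=bot.get_state();print(s["tool_pos"],s["width"],s["grip_force"],s["force"])
yellow(W)
cv2.imwrite("pics/w7.png",W["img"])
E
```

```text
t: 19.6
tool_pos: [0.5238, -0.2323, 0.1193]
orientation: [0.707, 0.707, 0.0, -0.0]
force: [1.4, 0.9, -0.9]
width: 0.0499
grip_force: 47.8
t: 20.85
tool_pos: [0.5824, -0.3456, 0.0604]
orientation: [0.707, 0.707, 0.0, 0.0]
force: [-0.5, 0.3, -1.6]
width: 0.0501
grip_force: 47.7
[ 0.58232081 -0.34561599  0.06018667] 0.04962635411491237 47.6742285490036 [ 0.03688396  0.71250009 -1.81214556]
x 0.5535755 0.6150165 y -0.35793415 -0.31791523 ((0.5852684378623962, -0.33660390973091125), (0.03772658109664917, 0.06149125471711159), 85.19485473632812)
x 0.38155434 0.4150309 y -0.36144337 -0.3002405 ((0.398447185754776, -0.33082786202430725), (0.059443399310112, 0.020127806812524796), 75.7437973022461)
```

View pics/w7.png

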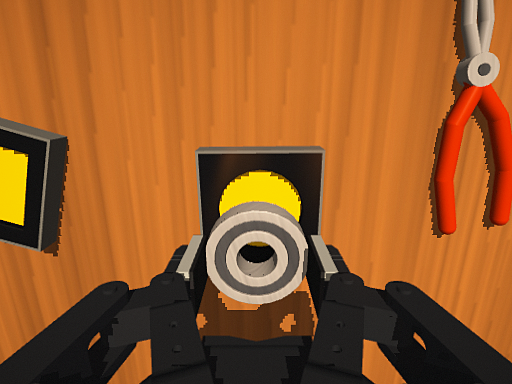

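The bearing is held level at (256,254), with the large round pocket behind it at (260,200). Next come a small correction and lowering.

```bash
python3 -m crank '{"turn":[[0,0,0],[0,0,0],[0,0,0],[0,0,0],[0,0,0],[0,0,0],[0,0,0],[0,0,0],[0,0,0],[0,0,0]],"xyz":[[0.03,-0.07,-0.3],[0,0,-0.3],[0,0,-0.3],[0,0,-0.2],[0,0,-0.1],[0,0,-0.05],[0,0,-0.04],[0,0,-0.03],[0,0,0],[0,0,0]],"gripper":[-1,-1,-1,-1,-1,-1,-1,-1,-1,-1]}'
```

```text
t: 22.15
tool_pos: [0.5841, -0.3493, -0.0056]
orientation: [0.707, 0.707, 0.0, 0.0]
force: [0.2, -0.4, 0.5]
width: 0.0496
grip_force: 47.7
```

```bash
python3 -m crank '{"turn":[[0,0,0],[0,0,0],[0,0,0],[0,0,0],[0,0,0],[0,0,0],[0,0,0],[0,0,0],[0,0,0],[0,0,0]],"xyz":[[0,0,-0.01],[0,0,-0.01],[0,0,-0.01],[0,0,0],[0,0,0],[0,0,0],[0,0,0],[0,0,0],[0,0,0],[0,0,0]],"gripper":[-1,-1,-1,-1,-1,-1,-1,-1,-1,-1]}'
```

```text
t: 23.4
tool_pos: [0.5841, -0.3493, -0.0057]
orientation: [0.707, 0.707, 0.0, 0.001]
force: [-1.6, 1.5, 8.5]
width: 0.0497
grip_force: 48.7
```

```bash
python3 -m crank '{"turn":[[0,0,0],[0,0,0],[0,0,0],[0,0,0],[0,0,0],[0,0,0.08],[0,0,0.08],[0,0,0.08],[0,0,0.08],[0,0,0.08]],"xyz":[[0,0,0],[0,0,0],[0,0,0],[0,0,0.6],[0,0,1],[0,0.5,1],[0,1,0.3],[0,1,0],[0,1,0],[0,1,0]],"gripper":[0.5,1,1,1,1,1,1,1,1,1]}'
python3 -m crank '{"turn":[[0,0,0.08],[0,0,0.08],[0,0,0.08],[0,0,0.08],[0,0,0.05],[0,0,0],[0,0,0],[0,0,0],[0,0,0],[0,0,0]],"xyz":[[0.16,1,0],[0,1,0],[0,1,0],[0,1,0],[0,0.8,0],[0,0.48,0],[0,0,-0.6],[0,0,-0.6],[0,0,0],[0,0,0]],"gripper":[1,1,1,1,1,1,1,1,1,1]}'
python3 - <<'E'
from h import *
from scipy.spatial.transform import Rotation as R
W=bot.get_image("wrist");s=bot.get_state();print(s["tool_pos"],s["qpos"],R.from_quat(s["orientation"]).as_matrix()[:,0])
# rod: grey (low saturation, bright) blobs on blue
m=cv2.inRange(cv2.cvtColor(W["img"],cv2.COLOR_BGR2HSV),(0,0,90),(179,70,255))
print([np.round(proj(W,p)) for p in((.5573,.1524,.015),(.6212,.1304,.015))])
for c in cv2.findContours(m,cv2.RETR_EXTERNAL,cv2.CHAIN_APPROX_NONE)[0]:
    if cv2.contourArea(c)>200: print(cv2.contourArea(c),cv2.boundingRect(c), cv2.minAreaRect(np.array([onz(W,*q,.013)[:2] for q in c[:,0].astype(float)],np.float32)))
cv2.imwrite("pics/w8.png",W["img"])
E
```

```text
t: 24.65
tool_pos: [0.5836, -0.1226, 0.1374]
orientation: [0.453, 0.892, 0.0, 0.0]
force: [0.6, -0.1, 0.7]
width: 0.0854
grip_force: 0.0
t: 25.9
tool_pos: [0.5923, 0.1399, 0.0782]
orientation: [0.18, 0.984, 0.0, 0.0]
force: [-0.2, -0.0, -0.1]
width: 0.0856
grip_force: 0.0
[0.59277634 0.14000718 0.07870743] [ 2.31933154e-01  4.77625586e-01 -1.52812817e-01  9.38254629e-01
  9.15739025e-06  5.94113086e-01] [-0.93512489  0.354314   -0.00173776]
[array([253., 152.]), array([256., 232.])]
2696.0 (40, 189, 98, 80) ((0.5634584426879883, 0.006241541355848312), (0.06737934052944183, 0.0692506805062294), 26.41288185119629)
809.0 (484, 7, 28, 61) ((0.5438956022262573, 0.34519076347351074), (0.019758639857172966, 0.040420062839984894), 81.81180572509766)
76937.5 (69, 0, 443, 276) ((0.5542656183242798, 0.20321941375732422), (0.31070783734321594, 0.2303893119096756), 79.71525573730469)
```

```bash
python3 - <<'E'
from h import *
W=bot.get_image("wrist");im=W["img"].astype(int)
m=((im[...,2]>im[...,0]-5)).astype(np.uint8)*255
m=cv2.morphologyEx(m,cv2.MORPH_OPEN,np.ones((3,3)))
sub=m.copy();sub[:,:190]=0;sub[:,330:]=0;sub[275:]=0
for c in cv2.findContours(sub,cv2.RETR_EXTERNAL,cv2.CHAIN_APPROX_NONE)[0]:
    if cv2.contourArea(c)<300: continue
    x,y,w,h=cv2.boundingRect(c);print((x,y,w,h),cv2.contourArea(c))
    mm=np.zeros_like(m);cv2.drawContours(mm,[c],-1,255,-1)
    for r in range(y,y+h,8):
        q=np.flatnonzero(mm[r]);print(r,q.min(),q.max(),np.round(onz(W,(q.min()+q.max())/2,r,.015)[:2],4),end="; ")
E
```

```text
(228, 234, 102, 41) 2000.0
234 328 329 [0.6451 0.1868]; 242 308 329 [0.6492 0.1767]; 250 288 329 [0.6534 0.1665]; 258 268 329 [0.6576 0.156 ]; 266 248 329 [0.6619 0.1454]; 274 228 329 [0.6664 0.1346]; (190, 222, 30, 53) 738.5
222 190 190 [0.5937 0.0824]; 230 190 194 [0.6009 0.081 ]; 238 190 198 [0.6082 0.0795]; 246 190 203 [0.6158 0.0784]; 254 190 208 [0.6236 0.0773]; 262 190 212 [0.6313 0.0757]; 270 190 216 [0.6391 0.0741]; (228, 134, 51, 117) 3001.0
134 254 257 [0.5456 0.1589]; 142 243 266 [0.551 0.156]; 150 241 268 [0.5567 0.1538]; 158 243 265 [0.5624 0.1513]; 166 246 263 [0.5685 0.1494]; 174 246 263 [0.5745 0.1471]; 182 246 263 [0.5806 0.1447]; 190 246 263 [0.5868 0.1424]; 198 243 263 [0.5927 0.1388]; 206 240 263 [0.5987 0.1352]; 214 237 276 [0.6067 0.1366]; 222 234 275 [0.6127 0.1325]; 230 230 276 [0.619  0.1287]; 238 236 274 [0.6265 0.1277]; 246 242 268 [0.6335 0.125 ]; (292, 16, 38, 40) 1116.0
16 303 310 [0.4828 0.2203]; 24 297 325 [0.4886 0.2217]; 32 292 328 [0.4932 0.2195]; 40 292 328 [0.4981 0.2179]; 48 296 322 [0.5028 0.2156];
```

```bash
python3 -m crank '{"turn":[[0,0,0],[0,0,0],[0,0,0],[0,0,0],[0,0,0],[0,0,0],[0,0,0],[0,0,0],[0,0,0],[0,0,0]],"xyz":[[-0.06,0.02,-0.6],[0,0,-0.6],[0,0,-0.5],[0,0,-0.17],[0,0,0],[0,0,0],[0,0,0],[0,0,0],[0,0,0],[0,0,0]],"gripper":[1,1,1,1,-1,-1,-1,-1,-1,-1]}'
```

```text
t: 27.25
tool_pos: [0.5894, 0.1411, -0.0152]
orientation: [0.18, 0.984, 0.0, 0.001]
force: [-0.6, 0.9, 5.7]
width: 0.0123
grip_force: 45.2
```

```bash
python3 -m crank '{"turn":[[0,0,0],[0,0,0],[0,0,0.06],[0,0,0.06],[0,0,0.06],[0,0,0.06],[0,0,0.06],[0,0,0.06],[0,0,0],[0,0,0]],"xyz":[[0,0,0.8],[0,0,1],[0.2,-0.4,1],[0.3,-0.8,0.1],[0.3,-0.9,0],[0.3,-0.9,0],[0.3,-0.9,0],[0.3,-0.8,0],[0.24,-0.6,0],[0,0,0]],"gripper":[-1,-1,-1,-1,-1,-1,-1,-1,-1,-1]}'
python3 - <<'E'
from h import *
W=bot.get_image("wrist");s=bot.get_state();print(s["tool_pos"],s["orientation"],s["width"],s["grip_force"]);
yellow(W)
m=cv2.inRange(cv2.cvtColor(W["img"],cv2.COLOR_BGR2HSV),(20,140,60),(35,255,255))
for c in cv2.findContours(m,cv2.RETR_EXTERNAL,cv2.CHAIN_APPROX_NONE)[0]:
    if cv2.contourArea(c)>150: print(cv2.boundingRect(c))
print([np.round(proj(W,p)) for p in((.5723,-.1332,.014),(.6418,-.1186,.014))])
cv2.imwrite("pics/w9.png",W["img"])
E
```

```text
t: 28.5
tool_pos: [0.6858, -0.1266, 0.1276]
orientation: [-0.1, 0.995, -0.0, -0.001]
force: [-0.2, 0.5, -1.4]
width: 0.0122
grip_force: 44.4
[ 0.6852425  -0.12491801  0.12773697] [-1.00688757e-01  9.94917531e-01  4.62079574e-04 -8.16747481e-04] 0.012107453930164713 44.44462180137634
x 0.5556066 0.6625557 y -0.14458826 -0.09247206 ((0.6090066432952881, -0.12134553492069244), (0.10770095884799957, 0.045472320169210434), 11.465373992919922)
x 0.5662887 0.61518 y -0.3669644 -0.32046065 ((0.5954494476318359, -0.3377383351325989), (0.025645440444350243, 0.059214793145656586), 48.48344421386719)
(252, 35, 50, 126)
(2, 0, 54, 57)
[array([273.,  55.]), array([272., 137.])]
```

```bash
python3 - <<'E'
from h import *
for i in range(3):
    W=bot.get_image("wrist");print(np.round(bot.get_state()["tool_pos"],4));yellow(W)
I=bot.get_image("side");
yellow(I)
# pocket axis from small-eye / big-eye column extents
E
```

```text
[ 0.685  -0.1239  0.128 ]
x 0.5555633 0.66262597 y -0.14449944 -0.09232375 ((0.6086666584014893, -0.12145262211561203), (0.10776104032993317, 0.04553478583693504), 11.539583206176758)
x 0.5662078 0.6151602 y -0.36701825 -0.32053506 ((0.5953957438468933, -0.33779996633529663), (0.025635216385126114, 0.05925500765442848), 48.55564880371094)
[ 0.685  -0.1233  0.1282]
x 0.5555814 0.6625559 y -0.14460193 -0.0922337 ((0.6085615158081055, -0.12140995264053345), (0.10784441232681274, 0.04554015025496483), 11.605473518371582)
x 0.56630385 0.6146643 y -0.3662053 -0.32061595 ((0.5954951047897339, -0.33762553334236145), (0.025418857112526894, 0.05914555490016937), 49.19068908691406)
[ 0.685  -0.123   0.1285]
x 0.5555259 0.66238666 y -0.14459887 -0.092079915 ((0.6090725660324097, -0.12293171137571335), (0.1080898568034172, 0.04545029252767563), 13.814845085144043)
x 0.56643736 0.6150309 y -0.3658957 -0.32102764 ((0.5956893563270569, -0.3373544216156006), (0.0253867469727993, 0.05909949168562889), 49.2370491027832)
x 0.33477822 0.4225211 y -0.08028545 0.052145105 ((0.3753508925437927, -0.013170868158340454), (0.06458298116922379, 0.1210174411535263), 23.07056999206543)
x 0.5583315 0.66303784 y -0.14851184 -0.09860784 ((0.6107069849967957, -0.12611758708953857), (0.10717214643955231, 0.04307035729289055), 8.491573333740234)
x 0.350531 0.4160984 y -0.36183393 -0.2962227 ((0.3827578127384186, -0.33084535598754883), (0.057499952614307404, 0.058222319930791855), 73.41696166992188)
```

```bash
python3 -m crank '{"turn":[[0,0,0],[0,0,0],[0,0,0],[0,0,0],[0,0,0],[0,0,0],[0,0,0],[0,0,0],[0,0,0],[0,0,0]],"xyz":[[-0.4,-0.02,-0.2],[-0.6,0,-0.5],[-0.5,0,-0.6],[-0.06,0,-0.6],[0,0,-0.25],[0,0,0],[0,0,0],[0,0,0],[0,0,0],[0,0,0]],"gripper":[-1,-1,-1,-1,-1,-1,-1,-1,-1,-1]}'
python3 - <<'E'
from h import *
W=bot.get_image("wrist");I=bot.get_image("side")
print(bot.get_state()["tool_pos"]);yellow(W);yellow(I)
cv2.imwrite("pics/w10w.png",W["img"]);cv2.imwrite("pics/w10s.png",I["img"])
E
```

```text
t: 30.0
tool_pos: [0.608, -0.1252, 0.0218]
orientation: [-0.102, 0.995, -0.0, 0.0]
force: [0.0, 0.6, -1.7]
width: 0.0123
grip_force: 44.4
[ 0.6077605  -0.1251479   0.02151894]
x 0.6065651 0.6128983 y -0.07275908 -0.0331399 ((0.6097471714019775, -0.05295540392398834), (0.006192243658006191, 0.03960239887237549), 0.39376652240753174)
x 0.5874777 0.6106116 y -0.11652803 -0.10897196 ((0.5990688800811768, -0.1134941428899765), (0.02272861823439598, 0.004827736411243677), 10.96684455871582)
x 0.5771176 0.58829945 y -0.13561697 -0.12130816 ((0.5825330018997192, -0.12849847972393036), (0.012170679867267609, 0.012187045998871326), 55.97333908081055)
x 0.5559512 0.580505 y -0.14468919 -0.112815864 ((0.5677896738052368, -0.1290408968925476), (0.023647716268897057, 0.03190955892205238), 3.7951648235321045)
x 0.33477822 0.4225211 y -0.08028545 0.052145105 ((0.3753508925437927, -0.013170868158340454), (0.06458298116922379, 0.1210174411535263), 23.07056999206543)
x 0.5583315 0.66303784 y -0.1441172 -0.09860784 ((0.6116148829460144, -0.12841126322746277), (0.10656099021434784, 0.03839673846960068), 20.84545135498047)
x 0.350531 0.4160984 y -0.36183393 -0.2962227 ((0.3827578127384186, -0.33084535598754883), (0.057499952614307404, 0.058222319930791855), 73.41696166992188)
```

```bash
python3 - <<'E'
from h import *
W=bot.get_image("wrist");s=bot.get_state();print(s["tool_pos"]);ztop=.052
m=cv2.inRange(cv2.cvtColor(W["img"],cv2.COLOR_BGR2HSV),(0,0,70),(179,80,255))
print([np.round(proj(W,p)) for p in((.5716,-.1286,.014),(.6395,-.1152,.014))])
p=np.array(s["tool_pos"]);d=np.array([.98,.2,0])
e=proj(W,[*(p+d*.002-d*.038)[:2],ztop]);print("pred small eye",e)
m[:,:int(e[0])-60]=0;m[:,int(e[0])+60:]=0
for c in cv2.findContours(m,cv2.RETR_EXTERNAL,cv2.CHAIN_APPROX_NONE)[0]:
    if cv2.contourArea(c)<200: continue
    x,y,w,h=cv2.boundingRect(c);print((x,y,w,h))
    mm=np.zeros_like(m);cv2.drawContours(mm,[c],-1,255,-1)
    for r in range(y,y+h,8):
        q=np.flatnonzero(mm[r]);print(r,q.min(),q.max(),np.round(onz(W,(q.min()+q.max())/2,r,ztop)[:2],4))
E
```

```text
[ 0.60773146 -0.12514412  0.02145856]
[array([260., 168.]), array([259., 270.])]
pred small eye (np.float64(252.6375181354939), np.float64(184.96799347672805))
(236, 319, 42, 19)
319 236 236 [ 0.6493 -0.1262]
327 236 277 [ 0.6523 -0.114 ]
335 245 268 [ 0.6577 -0.1129]
(273, 232, 16, 45)
232 278 281 [ 0.5935 -0.1145]
240 273 283 [ 0.5979 -0.1142]
248 274 284 [ 0.6022 -0.1127]
256 275 286 [ 0.6065 -0.111 ]
264 276 287 [ 0.6109 -0.1094]
272 276 278 [ 0.6159 -0.1107]
(225, 232, 16, 45)
232 232 239 [ 0.5979 -0.1359]
240 230 240 [ 0.6023 -0.1353]
248 228 239 [ 0.6068 -0.1353]
256 227 238 [ 0.6114 -0.135 ]
264 225 237 [ 0.6161 -0.1349]
272 234 237 [ 0.6203 -0.1318]
(234, 162, 46, 133)
162 252 261 [ 0.5613 -0.1328]
170 240 273 [ 0.565 -0.132]
178 236 277 [ 0.5688 -0.1312]
186 234 279 [ 0.5726 -0.1305]
194 235 278 [ 0.5765 -0.1297]
202 239 274 [ 0.5804 -0.1288]
210 243 270 [ 0.5844 -0.128 ]
218 243 270 [ 0.5885 -0.1272]
226 243 270 [ 0.5927 -0.1263]
234 243 270 [ 0.5969 -0.1254]
242 244 268 [ 0.6013 -0.1248]
250 245 268 [ 0.6056 -0.1237]
258 245 268 [ 0.61   -0.1227]
266 245 268 [ 0.6146 -0.1218]
274 245 268 [ 0.6192 -0.1209]
282 244 269 [ 0.6239 -0.1199]
290 243 269 [ 0.6288 -0.1192]
(192, 120, 120, 7)
120 228 282 [ 0.5428 -0.1373]
```

```bash
python3 -m crank '{"turn":[[0,0,0],[0,0,0],[0,0,0],[0,0,0],[0,0,0],[0,0,0],[0,0,0],[0,0,0],[0,0,0],[0,0,0]],"xyz":[[-0.02,0.04,0],[0,0,-0.15],[0,0,-0.12],[0,0,-0.08],[0,0,-0.05],[0,0,-0.03],[0,0,-0.02],[0,0,-0.01],[0,0,0],[0,0,0]],"gripper":[-1,-1,-1,-1,-1,-1,-1,-1,-1,-1]}'
```

```text
t: 31.4
tool_pos: [0.6069, -0.1232, -0.0012]
orientation: [-0.102, 0.995, -0.0, 0.0]
force: [-1.0, -0.3, 2.6]
width: 0.0127
grip_force: 44.9
```

```bash
python3 -m crank '{"turn":[[0,0,0],[0,0,0],[0,0,0],[0,0,0],[0,0,0],[0,0,0],[0,0,0],[0,0,0],[0,0,0],[0,0,0]],"xyz":[[0,0,-0.01],[0,0,0],[0,0,0],[0,0,0],[0,0,0],[0,0,0.5],[0,0,1],[0,0.5,1],[0,1,0.3],[0,1,0]],"gripper":[-1,-1,-0.4,0,1,1,1,1,1,1]}'
python3 -m crank '{"turn":[[0,0,0.03],[0,0,0.03],[0,0,0.03],[0,0,0.03],[0,0,0.03],[0,0,0.03],[0,0,0.03],[0,0,0],[0,0,0],[0,0,0]],"xyz":[[-0.1,1,0],[-0.2,1,0],[-0.2,1,0],[-0.2,1,0],[-0.2,1,0],[-0.2,1,0],[-0.15,0.86,0],[0,0,0],[0,0,0],[0,0,0]],"gripper":[1,1,1,1,1,1,1,1,1,1]}'
python3 - <<'E'
from h import *
W=bot.get_image("wrist");s=bot.get_state();print(s["tool_pos"],s["orientation"],2*np.degrees(np.arctan2(s["orientation"][1],s["orientation"][0])))
print("pred boss px",proj(W,(.5445,.3448,.058)))
I=bot.get_image("side");yellow(I)
cv2.imwrite("pics/w11.png",W["img"])
E
```

```text
t: 32.65
tool_pos: [0.6085, 0.0028, 0.1402]
orientation: [-0.101, 0.995, -0.0, 0.002]
force: [0.1, 0.1, 0.2]
width: 0.0853
grip_force: 0.0
t: 33.9
tool_pos: [0.5444, 0.3436, 0.1378]
orientation: [-0.263, 0.965, -0.0, -0.0]
force: [-0.4, -0.4, 0.3]
width: 0.0856
grip_force: 0.0
[0.5445056  0.34351662 0.13788934] [-2.62626974e-01  9.64897406e-01 -1.87605367e-04 -1.83790498e-04] 210.45199054791487
pred boss px (np.float64(255.66898179564205), np.float64(190.94808716321182))
x 0.33477822 0.42383856 y -0.08028545 0.052145105 ((0.37536755204200745, -0.01320996880531311), (0.06458298116922379, 0.12110243737697601), 23.07056999206543)
x 0.350531 0.4160984 y -0.36183393 -0.2962227 ((0.3825761377811432, -0.3304864466190338), (0.05795779079198837, 0.05873582884669304), 73.60428619384766)
```

```bash
python3 - <<'E'
from h import *
W=bot.get_image("wrist");im=W["img"].astype(int)
m=((im[...,2]>im[...,0]-5)).astype(np.uint8)*255;m=cv2.morphologyEx(m,cv2.MORPH_OPEN,np.ones((3,3)))
n,l,st,ce=cv2.connectedComponentsWithStats(m);k=l[191,256];print(k,st[k])
g=cv2.cvtColor(W["img"],cv2.COLOR_BGR2GRAY)
print("row191",g[191,196:320:4]);print("col256",g[130:290:4,256])
for r in range(st[k][1],st[k][1]+st[k][3],10):
    q=np.flatnonzero(l[r]==k);print(r,q.min(),q.max(),end="; ")
d=cv2.inRange(g,0,95);d[:,:200]=0;d[:,312:]=0;d[:140]=0;d[250:]=0
for c in cv2.findContours(d,cv2.RETR_EXTERNAL,cv2.CHAIN_APPROX_NONE)[0]:
    if cv2.contourArea(c)>150:
        (x,y),r=cv2.minEnclosingCircle(c);print("dark",x,y,r,cv2.contourArea(c),onz(W,x,y,.054))
E
```

```text
11 [ 221  151   69   71 4552]
row191 [151 152 151 152 162  53  70 141 130  67  54  55 112 149  12  14  16 156
 108  56  56  90 143 144 170 171 174 173 176 177 179]
col256 [ 70  70  66  68  65  70  18 104 135 135  56  56  18 139   1  19  14   5
 135  55  55 122 136 159 159 157 158 159 158 156 157 154 154 155 156 155
 154 155 152 154]
151 264 285; 161 222 289; 171 222 289; 181 223 289; 191 221 288; 201 224 288; 211 225 288; 221 226 244; dark 255.03819274902344 188.79129028320312 25.323699951171875 1724.0 [0.54432819 0.34404777 0.054     ]
dark 241.63636779785156 161.0 46.63256072998047 2012.5 [0.5288956  0.32184566 0.054     ]
```

```bash
python3 -m crank '{"turn":[[0,0,0.015],[0,0,0],[0,0,0],[0,0,0],[0,0,0],[0,0,0],[0,0,0],[0,0,0],[0,0,0],[0,0,0]],"xyz":[[0,0.01,-0.6],[0,0,-0.8],[0,0,-0.8],[0,0,-0.5],[0,0,-0.18],[0,0,0],[0,0,0],[0,0,0],[0,0,0],[0,0,0]],"gripper":[1,1,1,1,1,1,-1,-1,-1,-1]}' 70
```

```text
t: 35.3
tool_pos: [0.5458, 0.3461, -0.0042]
orientation: [-0.275, 0.961, 0.0, 0.002]
force: [-0.2, -0.5, 6.2]
width: 0.0571
grip_force: 76.6
```

```bash
python3 -m crank '{"turn":[[0,0,0],[0,0,0],[0,0,0],[0,0,-0.06],[0,0,-0.06],[0,0,-0.06],[0,0,-0.06],[0,0,-0.06],[0,0,-0.06],[0,0,-0.06]],"xyz":[[0,0,0.6],[0,0,0.9],[0,-0.4,1],[-0.25,-0.8,0.2],[-0.25,-1,0],[-0.25,-1,0],[-0.25,-1,0],[-0.25,-1,0],[-0.25,-1,0],[-0.25,-1,0]],"gripper":[-1,-1,-1,-1,-1,-1,-1,-1,-1,-1]}'
python3 -m crank '{"turn":[[0,0,-0.06],[0,0,-0.058],[0,0,0],[0,0,0],[0,0,0],[0,0,0],[0,0,0],[0,0,0],[0,0,0],[0,0,0]],"xyz":[[-0.25,-1,0],[-0.25,-1,0],[-0.25,-1,0],[-0.25,-1,0],[-0.25,-1,0],[-0.25,-0.8,0],[-0.02,-0.46,0],[0,0,-0.5],[0,0,-0.3],[0,0,0]],"gripper":[-1,-1,-1,-1,-1,-1,-1,-1,-1,-1]}'
python3 - <<'E'
from h import *
W=bot.get_image("wrist");I=bot.get_image("side");s=bot.get_state();print(s["tool_pos"],s["width"],s["grip_force"],2*np.degrees(np.arctan2(s["orientation"][1],s["orientation"][0])))
yellow(W)
cv2.imwrite("pics/w12.png",W["img"]);print(proj(W,(.3815,-.327,.014)))
E
```

```text
t: 36.55
tool_pos: [0.4556, -0.0159, 0.1287]
orientation: [0.053, 0.999, 0.0, -0.0]
force: [1.0, 0.4, -3.1]
width: 0.0568
grip_force: 75.6
t: 37.8
tool_pos: [0.3799, -0.326, 0.0876]
orientation: [0.143, 0.99, 0.001, -0.001]
force: [-0.1, -0.2, -3.6]
width: 0.0569
grip_force: 75.7
[ 0.38112264 -0.32718603  0.0891239 ] 0.057151332160584746 75.67775130271912 163.538999435109
x 0.3474113 0.38552654 y -0.35169184 -0.28782204 ((0.36680153012275696, -0.31972041726112366), (0.06039750948548317, 0.022982940077781677), 73.47437286376953)
(np.float64(253.77061116351354), np.float64(196.31871084470328))
```

```bash
python3 - <<'E'
from h import *
W=bot.get_image("wrist");s=bot.get_state();print(s["tool_pos"]);yellow(W)
g=cv2.cvtColor(W["img"],cv2.COLOR_BGR2GRAY)
print("pred",proj(W,(.3787,-.3263,.148)))
d=cv2.inRange(g,0,95)
for c in cv2.findContours(d,cv2.RETR_LIST,cv2.CHAIN_APPROX_NONE)[0]:
    a=cv2.contourArea(c);(x,y),r=cv2.minEnclosingCircle(c)
    if a>800 and a>.7*np.pi*r*r: print("dark",x,y,r,a,onz(W,x,y,.148))
E
```

```text
[ 0.38143699 -0.32755249  0.08951452]
x 0.34774566 0.38767448 y -0.35203475 -0.28768295 ((0.36804983019828796, -0.32012253999710083), (0.060440171509981155, 0.02480962872505188), 73.50894165039062)
pred (np.float64(252.93512652808553), np.float64(282.7057342761199))
```

View pics/w12.png

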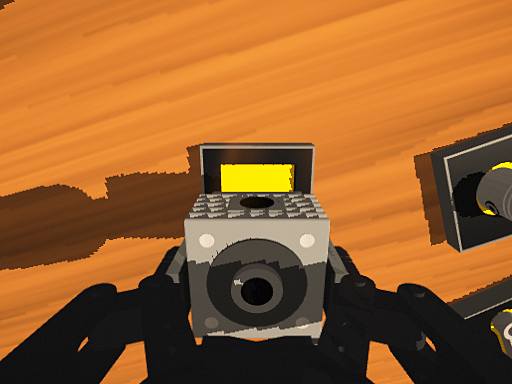

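The barrel is held square, bore at (257,289). The strip of square pocket at (257,178) is aligned with it sideways, and the piston sits in its pocket at right (497,187). I shift 4 mm along +x and lower.

```bash
python3 -m crank '{"turn":[[0,0,0],[0,0,0],[0,0,0],[0,0,0],[0,0,0],[0,0,0],[0,0,0],[0,0,0],[0,0,0],[0,0,0]],"xyz":[[0.08,-0.02,-0.3],[0,0,-0.4],[0,0,-0.35],[0,0,-0.25],[0,0,-0.15],[0,0,-0.08],[0,0,-0.04],[0,0,-0.03],[0,0,0],[0,0,0]],"gripper":[-1,-1,-1,-1,-1,-1,-1,-1,-1,-1]}'
```

```text
t: 39.2
tool_pos: [0.385, -0.3289, 0.0098]
orientation: [0.144, 0.99, -0.0, 0.0]
force: [-1.7, 1.6, 5.7]
width: 0.0569
grip_force: 76.5
```

```bash
python3 -m crank '{"turn":[[0,0,0],[0,0,0],[0,0,0],[0,0,0],[0,0,0],[0,0,0],[0,0,0],[0,0,0],[0,0,0],[0,0,0]],"xyz":[[0,0,-0.01],[0,0,0],[0,0,0],[0,0,0],[0,0,0],[0,0,0.3],[0,0,0.6],[0,0,1],[0,0,1],[0,0,1]],"gripper":[-1,0.5,0.7,1,1,1,1,1,1,1]}'
python3 -m crank '{"turn":[[0,0,-0.082],[0,0,-0.082],[0,0,-0.082],[0,0,-0.082],[0,0,-0.082],[0,0,-0.082],[0,0,-0.082],[0,0,-0.082],[0,0,-0.082],[0,0,-0.082]],"xyz":[[0.1,0,0.5],[0.3,0,0.7],[0.4,0,0.7],[0.4,0,0.4],[0.4,0,0],[0.3,0,0],[0.1,0,0],[0,0,0],[0,0,0],[0,0,0]],"gripper":[1,1,1,1,1,1,1,1,1,1]}'
python3 - <<'E'
from h import *
W=bot.get_image("wrist");s=bot.get_state();print(s["tool_pos"],s["force"])
import pickle;pickle.dump((W,bot.get_image("side"),bot.get_image("scene")),open("fin.pkl","wb"))
for z in (.014,):yellow(W,z)
g=cv2.cvtColor(W["img"],cv2.COLOR_BGR2GRAY)
hsv=cv2.cvtColor(W["img"],cv2.COLOR_BGR2HSV);grey=cv2.inRange(hsv,(0,0,75),(179,80,255))
for n,p in dict(piston=(.433,-.126,.056),bear=(.584,-.349,.029),rodmid=(.609,-.122,.029),barrel=(.383,-.326,.066)).items():
    u,v=proj(W,p);u,v=int(u),int(v);print(n,u,v)
    q=grey[max(v-45,0):v+45,max(u-45,0):u+45]
    k,l,st,ce=cv2.connectedComponentsWithStats(q)
    for i in range(1,k):
        if st[i][4]>80: print("  ",st[i],"c",np.round(onz(W,max(u-45,0)+st[i][0]+st[i][2]/2-.5,max(v-45,0)+st[i][1]+st[i][3]/2-.5,p[2])[:2],4))
E
```

```text
t: 40.45
tool_pos: [0.3845, -0.3284, 0.2049]
orientation: [0.144, 0.99, 0.0, -0.0]
force: [1.2, -0.4, -0.8]
width: 0.0853
grip_force: 0.0
t: 41.7
tool_pos: [0.4847, -0.3285, 0.318]
orientation: [0.71, 0.704, -0.0, -0.0]
force: [0.2, 0.4, 0.6]
width: 0.0855
grip_force: 0.0
[ 0.48465497 -0.32850964  0.31806542] [ 0.39155588 -0.20191826  0.2448457 ]
x 0.55663246 0.662549 y -0.14233448 -0.1183452 ((0.6095924973487854, -0.13034236431121826), (0.10591844469308853, 0.02396775223314762), 0.01441283244639635)
piston 214 -2
   [ 30   0  31  18 402] c [ 0.4321 -0.1388]
   [ 55   0  29  41 119] c [ 0.4623 -0.1525]
bear 321 165
   [ 16  14  54  58 202] c [ 0.5797 -0.3448]
   [ 29  28  33  34 757] c [ 0.5837 -0.348 ]
rodmid 347 0
   [ 11   0  70  14 379] c [ 0.6092 -0.1306]
   [  0  18  90  27 187] c [ 0.6098 -0.1609]
barrel 184 155
   [ 28   4  61  71 263] c [ 0.401  -0.3164]
   [  20   19   54   53 1171] c [ 0.3842 -0.3247]
   [ 37  39  16  17 137] c [ 0.3812 -0.3275]
```

Bearing and barrel are centred in their pockets. I shift to see the piston and rod whole.

```bash
python3 -m crank '{"turn":[[0,0,0],[0,0,0],[0,0,0],[0,0,0],[0,0,0],[0,0,0],[0,0,0],[0,0,0],[0,0,0],[0,0,0]],"xyz":[[0,0.4,0],[0,0.8,0],[0,0.8,0],[0,0.6,0],[0,0.4,0],[0,0,0],[0,0,0],[0,0,0],[0,0,0],[0,0,0]],"gripper":[1,1,1,1,1,1,1,1,1,1]}'
python3 - <<'E'
from h import *
W=bot.get_image("wrist");s=bot.get_state();print(s["tool_pos"])
m=cv2.inRange(cv2.cvtColor(W["img"],cv2.COLOR_BGR2HSV),(20,140,60),(35,255,255))
grey=cv2.inRange(cv2.cvtColor(W["img"],cv2.COLOR_BGR2HSV),(0,0,75),(179,80,255))
for n,p,b in (("piston",(.433,-.126,.056),30),("rod",(.609,-.122,.029),48),("jar",(.5645,.0273,.06),45)):
    u,v=map(int,proj(W,p));x0,y0=max(u-b,0),max(v-b,0);q=grey[y0:v+b,x0:u+b]
    k,l,st,ce=cv2.connectedComponentsWithStats(q)
    for i in range(1,k):
        if st[i][4]>100: print(n,st[i],"c",np.round(onz(W,x0+st[i][0]+st[i][2]/2-.5,y0+st[i][1]+st[i][3]/2-.5,p[2])[:2],4))
for c in cv2.findContours(m,cv2.RETR_EXTERNAL,cv2.CHAIN_APPROX_NONE)[0]:
    if cv2.contourArea(c)>8:
        h=np.array([onz(W,*q,.014)[:2] for q in c[:,0].astype(float)]);print("yel",cv2.contourArea(c),np.round(h.min(0),4),np.round(h.max(0),4))
# eyes of rod: dark/yellow bore holes inside rod
u,v=map(int,proj(W,(.609,-.122,.029)));
mm=grey[v-30:v+30,u-48:u+48]
for r in mm[::2,::2]: print("".join("#" if a else "." for a in r))
E
```

```text
t: 43.1
tool_pos: [0.4847, -0.1791, 0.3183]
orientation: [0.709, 0.705, -0.0, -0.0]
force: [-0.1, -0.4, 0.9]
width: 0.0853
grip_force: 0.0
[ 0.48472013 -0.17895699  0.31830018]
piston [  1   0  26  60 107] c [ 0.4095 -0.1249]
piston [ 17  17  29  29 629] c [ 0.4338 -0.1272]
rod [  0  16  53  71 176] c [ 0.5756 -0.1253]
rod [ 17  31  66  30 590] c [ 0.6099 -0.1175]
jar [ 21   0  48  37 879] c [ 0.5642 -0.0022]
yel 27.0 [ 0.5783 -0.3591] [ 0.5939 -0.3494]
yel 65.0 [ 0.5553 -0.3668] [ 0.6151 -0.3208]
yel 67.0 [ 0.3606 -0.3178] [ 0.4179 -0.2918]
yel 47.5 [ 0.5958 -0.1367] [ 0.6528 -0.1276]
yel 24.0 [ 0.5709 -0.135 ] [ 0.5787 -0.1245]
yel 65.0 [ 0.6343 -0.1262] [ 0.6517 -0.1143]
yel 29.5 [ 0.6355 -0.1144] [ 0.6511 -0.1027]
yel 124.5 [ 0.4143 -0.1418] [ 0.455  -0.1017]
yel 129.5 [ 0.5572 -0.144 ] [ 0.6389 -0.0969]
yel 233.5 [0.3474 0.0091] [0.3715 0.0319]
yel 1106.0 [ 0.3207 -0.0273] [0.4081 0.0338]
.....................###....................#...
................###.........................#...
...........###..............................#...
......###...................................#.
[... 576 characters left out ...]
.....##....#..
..#......##...##..###############.....##.....#..
..#......#....#############....####.###.........
..#......#....########..........######.......#..
.........##...###...............................
...#......#####.................................
...#.......###..................................
...#............................................
...#............................................
...#..........................................#.
..............................................#.
....#....................................###....
....#...............................###.........
....#..........................#.#..............
....#.......................#...................
```

All four are in their pockets, with yellow margin visible around them and release heights exactly 14 mm above the pick heights. Handing in.

```bash
python3 -c "
from station import bot
print(bot.sign_off())"
```

```text
the job is handed in; nothing more can be done
None
```

The piston, ball bearing, connecting rod and finned cylinder are each set down and released in their own foam cut-out, the jar was not touched, and the job was handed in at about 43 s.

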